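Third hand at the post-rail jig

ROBOT

A 7-joint arm with a two-finger parallel gripper is mounted at the origin on the work surface; the furniture and walls round the work are solid. World frame = base frame: x ahead of the robot, y to its left, z up, the work surface at z = 0. Lengths are in m, angles in rad, forces in N, time in s.
With the tool pointing down it reaches from about 0.4 to 0.875 m from the base axis. Payload 4.4 kg.
Tool frame: the origin (TCP) lies where the fingers leave the gripper's body, on its centre line; the fingertips stand 73 mm ahead of it and the grasp point (between the pads) lies 54 mm ahead of it (r.hold_point_z is the distance from the TCP to the grasp point, in m); z points along the fingers, y is the line along which they close (so a half turn about z gives the same grasp; the last joint's range is limited). The gripper opens to 85 mm and grips with 20 to 120 N. Pads are 22 mm wide; open, the fingers measure 114 mm over their backs; the gripper's body (76 mm by 85 mm) begins 54 mm behind the grasp point. The pads swing forward as they close: fully open they stand 13 mm farther back than shut.
Start: joints at [1.144, 0.628, 0.038, 1.517, -0.027, 0.996, -0.02], TCP at [0.229, -0.608, 0.304] pointing down, gripper open.
Joint ranges: [-3.06, 3.06], [-0.37, 2.12], [-1.25, 1.32], [0.18, 2.47], [-1.1, 4.24], [0.23, 1.98], [-2.94, 2.94]. Speed limits (rad/s): [2.57, 2.57, 3.14, 3.14, 3.14, 3.14, 3.14].

INTERFACE

Orientations are given as a 3x3 rotation matrix whose columns are the frame's x, y, z axes.
In Python, from plant import r, cams gives the robot as it stands. The module is installed in compiled form; this text tells all that it offers.
- The arm moves only by the tool move_arm, never from a script. Its argument "moves" is text: rows parted by semicolons, each of 7 numbers parted by spaces: the shift along the tool's x, y, z in m, then the turn, a rotation vector about the tool's x, y, z in rad, then the opening, from 0 (shut) to 1 (fully open). In form: tx ty tz wx wy wz claw; .... A call has 1 to 10 rows; each row is the pose to reach, as a shift and turn from the pose commanded when the call began, along the tool's axes at that moment; what a row does not reach only later rows make up. A row lasts 1/8 s, in which the tool goes at most 62.5 mm and 10.7 degrees, less where a joint would pass 70% of its speed; a pose out of reach is approached as far as the arm can. A call with a gripper value outside its range is refused whole. The fingers move at their own pace and stop on an object; the grip force is fixed at half the most. Time passes only in rows, so rows that repeat a pose let the fingers close. It gives the time, the measured TCP pose, the force, the opening and the grip force at its end, in the units of the state.
- r.state(): the state, without advancing time (a new reading comes with each control period).
- cams.capture(name): name is "scene" or "top" or "wrist"; returns a dict with "img" (400x640x3 uint8, red, green, blue), "depth" (400x640 float32, m along the optical axis (not along the pixel's ray), 0 where there is no reading), "camera_matrix" (3x3 intrinsics, pixels), "k1" (the pictures are not rectified: a ray, as slopes to the right and down, at radius r is drawn at 1 + k1 r^2 times it, then the intrinsics apply), "view" (4x4, takes a point from world to camera coordinates); the wrist camera has in their place "mount" (4x4, takes a point from camera to tool coordinates, whose origin is the TCP and whose axes are the flange's). Camera axes: x right, y up, looking along -z (the intrinsics and any distortion apply to the point x, -y, -z); pixel columns grow to the right and rows downward; lengths in m; the calibration is good to about 2 mm. A picture is of the moment at which its call begins: read the wrist's pose just before it.
- r.close_job(): hands the job in; it is judged then, once.
The state is a dict: "t": time; "q": joint angles; "qd": joint speeds; "effort": joint torques, N m; "position": TCP position; "eef_rot": TCP orientation; "force": force on the tool from outside, world axes, zero at the start; "wrist_torque": the same for the moment, N m; "opening": finger opening in m; "gripper_force": force on a finger pad.
Only numpy, scipy, OpenCV 4.12 (cv2) and the standard library are available. Lean on these libraries where they do the work, as an engineer would, in place of code of your own. Each camera call takes 0.05 s, during which the arm holds its last target. There are 200 camera calls.

TASK

Swing the jig's flip stop down onto the plate, then lay the brass post rail flat on the jig, tuck its long edge under the fence's lip until it is flush along the fence, and slide its end up against the stop. Press it endwise against the stop with a steady push of about 10 newtons (more than 5, less than 15) and finish while still gripping and pressing it, so that I can drive its two screws; never push it into the stop hard enough to bend the thin brass (over 35 newtons), and leave the loose saxophone key, the screw pot, the driver and the wax pot where they are.

Things in the scene. Friction and masses are not known exactly. Their poses are not given: they have to be found in the camera images.
- jig: Ground steel jig plate, grey, 140 (x) x 260 (y) x 12 mm thick, fixed to the bench. Origin: centre of its underside; x points from the plate's open near side towards the fence, y along the fence away from the flip stop, z up.
- fence (a point): Middle of the dark fence's upright face, at plate level; x = 25, y = 12, z = 12 mm in the jig's frame, same axes. The fence is 170 mm long along y, faces -x, and is 20 mm deep. A lip overhangs the face by 4 mm towards -x; the gap under it is 6.5 mm above the plate and its top is 9.5 mm above the plate, so fingers that hold the rail must stay higher than that.
- home (a point): Point on the plate's top under the centre of the rail when its edge touches the fence and its end touches the lowered stop: x = 13, y = -10, z = 12 mm in the jig's frame, same axes. The rail is pressed along -y.
- stop_pivot (a point): Middle of the flip stop's hinge line, which runs along the jig's y; at x = 45, y = -93, z = 34 mm in the jig's frame. The hinge block round it spans x = 37 to 66, y = -113 to -73 mm, up to z = 43 mm.
- flip_stop (a joint): Hinge of the flip stop, rad. 0: down, arm level, pointing from the pivot along the jig's -x; pi/2: straight up; starts 1.75 to 2.15, leaning back from the plate (limit 2.3). A friction washer (0.035 N m) keeps it where it is left. The arm is a steel bar 14 mm wide (y), 8 mm thick; its end is a red tab 18 mm wide (y), 16 mm long, 11 mm thick, centred 58 mm from the pivot.
- stop_tab (a point): Middle of the red tab's upper face (it looks up when the stop is down, and along the jig's +x when the arm stands up): 58 mm from the pivot along the arm, 5.5 mm off the arm's centre line.
- stop_arm: The flip stop's moving part; origin in the middle of its hinge line, axes as the jig's when down. Arm: steel bar to the red tab. Under it a dark steel foot block, 28 (x) x 16 (y) x 20 mm, centred 29 mm along the arm from the pivot and 10.8 mm below the arm's centre line. Lowered, it ends 1 mm above the plate; its +y face (y = -85 mm in the jig's frame) is what the rail's end is pressed against.
- post_rail: Brass post rail, 0.11 to 0.18 kg: flat strip 24 (x) x 150 (y, its length) x 4 mm, origin at the centre of its underside, z up. In the middle a square pillar 12 x 12 mm rises to 40 mm above the underside: grip it there, fingertips 14 to 20 mm above the underside. Ball-headed posts 24.5 mm high at y = -62 and 62 mm. Starts flat on the bench left of the jig; either end may go to the stop.
- loose_key: Bystander: a loose brass saxophone key, 67 x 105 x 9 mm, beyond the work; leave it alone.
- screw_pot: Bystander: small whitish pot, 48 mm wide, 49 mm tall, upright on the bench beyond the jig; leave it alone.
- green_driver: Bystander: slim screwdriver with green and black handle, 176 mm long, 12 mm thick, lying beyond the jig; leave it alone.
- wax_pot: Bystander: small lidded pot, 48 mm wide, 39 mm tall, beyond and left of the work; leave it alone.

How it is judged:
On the way, in this order (a step that is already met when the one before it is completed fails the run):
1. the flip stop is swung down (value of joint flip_stop below 0.08 rad), for 0.2 s.
2. the rail lies flat on the plate with its edge under the fence's lip (x of post_rail in the frame of jig between 0.0105 and 0.015 m and z of post_rail in the frame of jig below 0.0145 m and y of post_rail in the frame of jig below 0.06 m), for 0.2 s.
At the end, for the whole second after the job is handed in: The stop is down (within 0.08 rad); the rail lies flat on the plate (within 2 mm, 0.05 rad), its edge under the lip and flush with the fence (within 2 mm and 2 degrees), its end against the stop's foot with 5 to 15 N, at rest, and the fingers still grip it (value of joint flip_stop below 0.08 rad and x of post_rail in the frame of jig between 0.011 and 0.015 m and y of post_rail in the frame of jig between -0.013 and -0.007 m and z of post_rail in the frame of jig below 0.014 m and angle between post_rail's own z axis and vertical below 0.05 rad and angle between the y axis of post_rail and the y axis of jig, either way round below 0.035 rad and contact force between post_rail and stop_arm between 5 and 15 N and contact force between the fingers and post_rail above 2 N and linear speed of post_rail below 0.01 m/s); the arm keeps its last pose, push and grip.
It fails at once if the rail is rammed into the stop (over 35 N) (contact force between post_rail and stop_arm above 35 N).
It fails at once if a bystander is disturbed (moved over 30 mm) (distance of any of loose_key, screw_pot, green_driver, wax_pot from where it was at the start of the episode above 0.03 m).
It also fails if it takes over 67 s, if anything falls off the work surface, if the arm or the gripper's body presses on something with over 40 N, if the wrist force passes 120 N, or if a joint passes its speed limit or range.

## Working session

There is one attempt and no reset: what is moved stays moved. The work goes in short steps, Python scripts to look and compute and a tool call to move; the robot and the scene stay as the last step left them, time stands still between calls to the robot, and variables do not carry over. Pictures are saved under pics/ and viewed, at most 10 in all, crops included, and the job is handed in when it is done.

Besides the shell and the picture viewer there is one more tool, called after "Call:" by a JSON object that holds its "method" and its "body", one argument or row to a line. move_arm: Moves the arm, as the interface text tells. Its arguments: {"type":"object","properties":{"moves":{"type":"string"}},"required":["moves"]}

```bash
mkdir -p pics; cat > h.py <<'E'
import numpy as np, cv2
from plant import r, cams
def cap(n):
    s=r.state(); c=cams.capture(n)
    if n=="wrist":
        T=np.eye(4);T[:3,:3]=s["eef_rot"];T[:3,3]=s["position"]
        c["c2w"]=T@c["mount"]
    else: c["c2w"]=np.linalg.inv(c["view"])
    return c
def rays(c,uv):
    K=np.array(c["camera_matrix"]);uv=np.atleast_2d(uv).astype(float)
    n=cv2.undistortPoints(uv[:,None],K,np.array([c["k1"],0,0,0.]))[:,0]
    return np.c_[n[:,0],-n[:,1],-np.ones(len(n))]
def plane(c,uv,z):
    d=rays(c,uv)@c["c2w"][:3,:3].T;o=c["c2w"][:3,3]
    return o+d*((z-o[2])/d[:,2])[:,None]
def dpt(c,uv):
    uv=np.atleast_2d(uv);z=c["depth"][uv[:,1].astype(int),uv[:,0].astype(int)]
    return (rays(c,uv)*z[:,None])@c["c2w"][:3,:3].T+c["c2w"][:3,3]
def cloud(c):
    v,u=np.mgrid[0:400,0:640];uv=np.c_[u.ravel(),v.ravel()]
    return dpt(c,uv).reshape(400,640,3)
def save(c,n): cv2.imwrite(f"pics/{n}.png",c["img"][...,::-1])
E
python3 - <<'E'
from h import *
for n in("scene","top"):
    c=cap(n);save(c,n+"0");print(n,c["c2w"].round(3).tolist(),c["k1"])
s=r.state();print(s)
E
```

```text
scene [[-0.532, 0.613, -0.584, 0.077], [-0.846, -0.37, 0.383, 0.34], [0.018, 0.698, 0.716, 0.67], [0.0, 0.0, 0.0, 1.0]] -0.05049556470514882
top [[0.007, 0.997, -0.08, 0.511], [-1.0, 0.007, -0.002, -0.002], [-0.001, 0.08, 0.997, 0.966], [0.0, 0.0, 0.0, 1.0]] 0.011599275209398059
{'t': 0.1, 'q': array([ 1.14421879,  0.62926107,  0.03843387,  1.51824774, -0.02694354,
        0.99632817, -0.01999166]), 'qd': array([ 0.00026931, -0.00083277,  0.00051571, -0.00439913, -0.00387812,
       -0.00038581, -0.00036846]), 'effort': array([ 2.89672244e-03, -5.64535153e+01,  1.23029955e+00, -1.93974513e+01,
        1.12444497e-02,  5.36829160e-03,  9.24004979e-06]), 'position': array([ 0.2293212 , -0.60773961,  0.30308243]), 'eef_rot': array([[ 9.35605557e-01,  3.53046456e-01, -6.64072898e-04],
       [ 3.53047076e-01, -9.35604201e-01,  1.59399778e-03],
       [-5.85541259e-05, -1.72580218e-03, -9.99998509e-01]]), 'force': array([-1.12324858, -0.47805931,  0.54865323]), 'wrist_torque': array([-0.03804985, -0.0036421 , -0.01545767]), 'gripper_force': 0.0, 'opening': 0.08493646095022919}
```

View pics/top0.png

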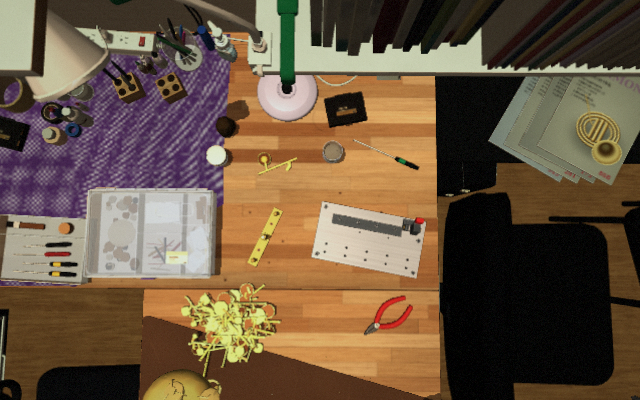

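View pics/scene0.png

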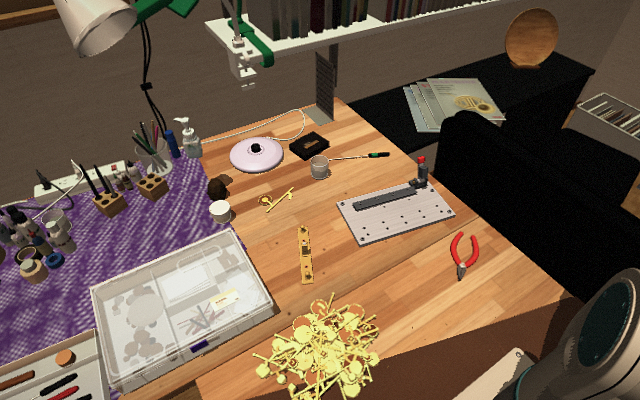

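The top view shows the jig plate with corners near (322,201), (427,217), (417,277) and (312,256), and the red tab at (420,221) at the plate's right end, leaning back. The rail lies near (265,237), pointing up and to the right. The key, screw pot and driver sit above the jig, and the wax pot is at (216,155).

```bash
python3 - <<'E'
from h import *
c=cap("top");im=c["img"];hsv=cv2.cvtColor(im,cv2.COLOR_RGB2HSV);P=cloud(c)
def big(m):
    n,l,s,ce=cv2.connectedComponentsWithStats(m.astype(np.uint8));i=1+s[1:,4].argmax();return l==i
def roi(m,x0,x1,y0,y1):
    o=np.zeros_like(m);o[y0:y1,x0:x1]=m[y0:y1,x0:x1];return o
g=roi((hsv[...,1]<60)&(hsv[...,2]>90),300,440,190,290);g=big(g)
def rect(m,z):
    v,u=np.nonzero(m);p=plane(c,np.c_[u,v],z)[:,:2]
    hull=cv2.convexHull((p*1000).astype(np.float32));return cv2.minAreaRect(hull)
print("plate px",g.sum(),rect(g,.012)); print(cv2.boxPoints(rect(g,.012)).round(1).tolist())
print("plate z",np.median(P[g][:,2]))
h=hsv[...,0]
y=roi((h>20)&(h<35)&(hsv[...,1]>130)&(hsv[...,2]>100),238,292,195,275);y=big(y)
print("rail",y.sum(),rect(y,.004),cv2.boxPoints(rect(y,.004)).round(1).tolist())
# pillar / high points
hi=y&(P[...,2]>.03);print("pillar",hi.sum(),P[hi].mean(0) if hi.any() else 0)
hz=y&(P[...,2]>.015);print(hz.sum(),[ (a.tolist(),P[b,a2].round(4).tolist()) for a,b,a2 in [(np.array([u,v]),v,u) for v,u in zip(*np.nonzero(hz))]][:20])
rd=roi(((h<8)|(h>172))&(hsv[...,1]>150)&(hsv[...,2]>80),400,440,205,240)
v,u=np.nonzero(rd);print("red",rd.sum(),u.mean(),v.mean(),np.median(P[rd],0).round(4))
c=cap("scene");im=c["img"];hsv=cv2.cvtColor(im,cv2.COLOR_RGB2HSV);P=cloud(c);h=hsv[...,0]
rd=roi(((h<8)|(h>172))&(hsv[...,1]>150)&(hsv[...,2]>80),405,440,145,190)
print("red scene",rd.sum(),P[rd].min(0),P[rd].max(0),np.median(P[rd],0).round(4))
y=roi((h>20)&(h<35)&(hsv[...,1]>130)&(hsv[...,2]>100),285,325,215,295)
hi=y&(P[...,2]>.034)&(P[...,2]<.06);print("pillar sc",hi.sum(),P[hi].mean(0) if hi.any() else 0)
E
```

```text
plate px 5230 ((487.5862731933594, -126.02359008789062), (257.717529296875, 138.0088653564453), 79.15605926513672)
[[395.6000061035156, -239.60000610351562], [531.0999755859375, -265.6000061035156], [579.5999755859375, -12.399999618530273], [444.1000061035156, 13.5]]
plate z 0.010949914484541912
rail 536 ((492.0997619628906, 127.07972717285156), (24.184112548828125, 148.9950408935547), 64.31240844726562) [[419.70001220703125, 148.5], [554.0, 83.9000015258789], [564.5, 105.69999694824219], [430.20001220703125, 170.3000030517578]]
pillar 13 [0.49471785 0.11719206 0.11045498]
25 [([275, 211], [0.5539, 0.1014, 0.0192]), ([276, 211], [0.5539, 0.099, 0.0192]), ([274, 212], [0.5514, 0.1036, 0.0208]), ([274, 213], [0.5488, 0.103, 0.0261]), ([275, 213], [0.5489, 0.1008, 0.0239]), ([275, 214], [0.5464, 0.1006, 0.0249]), ([262, 234], [0.4984, 0.129, 0.0394]), ([263, 234], [0.4985, 0.1267, 0.0392]), ([264, 234], [0.4985, 0.1243, 0.0391]), ([265, 234], [0.4983, 0.1241, 0.0227]), ([261, 235], [0.4961, 0.131, 0.0414]), ([262, 235], [0.4961, 0.1287, 0.0409]), ([264, 235], [0.4961, 0.1245, 0.0378]), ([265, 236], [0.4938, 0.1216, 0.0407]), ([260, 237], [0.4913, 0.1338, 0.0381]), ([261, 238], [0.489, 0.1313, 0.0388]), ([264, 238], [0.489, 0.1244, 0.0373]), ([263, 239], [0.4867, 0.1265, 0.0386]), ([264, 239], [0.4867, 0.1242, 0.0383]), ([265, 239], [0.4864, 0.1235, 0.0257])]
red 46 419.0 220.3913043478261 [ 0.5328 -0.2279  0.0945]
red scene 47 [ 0.52360102 -0.88024694 -0.56201967] [ 1.02133448 -0.22143881  0.09780686] [ 0.5283 -0.2295  0.093 ]
pillar sc 0 0
```

```bash
cat >> h.py <<'E'
JC=np.array([.4876,-.1260]);JY=np.radians(-10.84)
def j2w(p):
    a=JY;return np.r_[JC+np.array([[np.cos(a),-np.sin(a)],[np.sin(a),np.cos(a)]])@np.array(p[:2]),p[2]]
def w2j(p):
    a=JY;return np.r_[np.array([[np.cos(a),np.sin(a)],[-np.sin(a),np.cos(a)]])@(np.array(p[:2])-JC),p[2]]
def Rdown(yaw):
    c,s=np.cos(yaw),np.sin(yaw);return np.array([[c,s,0],[s,-c,0],[0,0,-1.]])
from scipy.spatial.transform import Rotation as Ro
def row(p,yaw,s=None):
    s=s or r.state();R=s["eef_rot"]
    return np.r_[R.T@(np.array(p)-s["position"]),Ro.from_matrix(R.T@Rdown(yaw)).as_rotvec()].round(4).tolist()
E
python3 - <<'E'
from h import *
print(row(j2w([.02,-.02,.30]),JY)); print(row(j2w([.10,-.093,.24]),JY))
E
```

```text
[0.4183, -0.3322, 0.0037, -0.0011, 0.0004, 0.55]
[0.4483, -0.2281, 0.0636, -0.0011, 0.0004, 0.55]
```

Call:
{"method": "move_arm", "body": {
  "moves": "0.05 -0.035 0 0 0 0.06 0; 0.10 -0.075 0 0 0 0.13 0; 0.15 -0.115 0 0 0 0.2 0; 0.20 -0.155 0 0 0 0.27 0; 0.25 -0.195 0 0 0 0.34 0; 0.30 -0.235 0 0 0 0.41 0; 0.35 -0.275 0 0 0 0.48 0; 0.40 -0.315 0 0 0 0.55 0; 0.418 -0.332 0.0037 0 0 0.55 0; 0.418 -0.332 0.0037 0 0 0.55 0"
}}

```text
t: 1.45
position: [0.5047, -0.1462, 0.2997]
eef_rot: [[0.983, -0.181, -0.0], [-0.181, -0.983, 0.002], [-0.001, -0.002, -1.0]]
force: [-0.4, -0.1, 0.0]
opening: 0.0003
gripper_force: 0.0
```

```bash
python3 - <<'E'
from h import *
c=cap("wrist");save(c,"w1");s=r.state();print(s["position"],w2j(s["position"]),s["t"],s["opening"],s["force"]);print(c["c2w"].round(3))
E
```

```text
[ 0.5036509  -0.14874994  0.29992397] [ 0.02004301 -0.01932535  0.29992397] 1.5 0.00012260183789597763 [-0.53337461 -0.65649721  0.63643895]
[[-0.182  0.946  0.27   0.573]
 [-0.983 -0.174 -0.053 -0.159]
 [-0.003 -0.275  0.962  0.37 ]
 [ 0.     0.     0.     1.   ]]
```

View pics/w1.png

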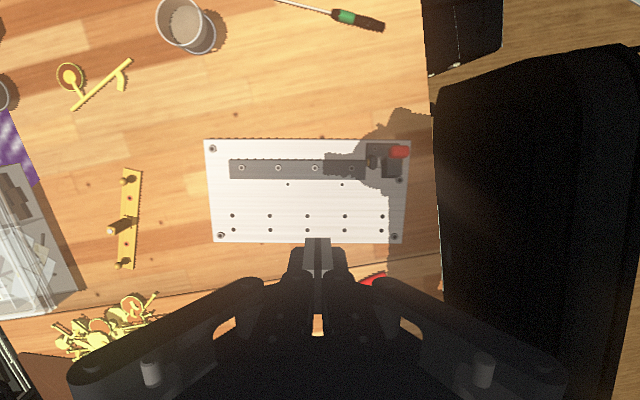

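The wrist view shows the plate with corners near (204,139), (411,141), (402,242) and (213,242), the dark fence from (230,160) to (365,179), and the red tab at (399,152). The rail's pillar is near (120,226). I'll refine the jig and rail from this view.

```bash
python3 - <<'E'
from h import *
c=cap("wrist");im=c["img"];g=cv2.cvtColor(im,cv2.COLOR_RGB2GRAY).astype(float)
hsv=cv2.cvtColor(im,cv2.COLOR_RGB2HSV);sat=hsv[...,1].astype(float)
def edgeV(img,cols,r0,r1,sg):  # row of strongest gradient, subpixel
    out=[]
    for u in cols:
        d=sg*np.diff(img[r0:r1,u]);k=d.argmax();w=np.clip(d[max(k-1,0):k+2],0,None)
        out.append((u,r0+.5+(w*np.arange(max(k-1,0),max(k-1,0)+len(w))).sum()/w.sum()))
    return np.array(out)
def line(p):
    q=p
    for _ in range(4):
        m=np.median(q,0);vx,vy,x,y=cv2.fitLine(q.astype(np.float32),cv2.DIST_HUBER,0,.0001,.0001).ravel()
        e=abs((q-[x,y])@[-vy,vx]);q=q[e<max(2*np.median(e),5e-4)]
    if abs(vy)>abs(vx): s=np.sign(vy)
    return np.array([vx,vy]),np.array([x,y]),np.median(e)
res={}
res['topedge']=line(plane(c,edgeV(sat,range(215,330),130,150,-1),.012)[:,:2])
res['botedge']=line(plane(c,edgeV(sat,range(222,295),235,250,1),.006)[:,:2])
res['botedge12']=line(plane(c,edgeV(sat,range(222,295),235,250,1),.012)[:,:2])
res['lip']=line(plane(c,edgeV(g,range(235,318),172,186,1),.0215)[:,:2])
lr=edgeV(sat.T.copy(),range(150,235),195,222,-1)[:,::-1]
res['left']=line(plane(c,lr,.012)[:,:2])
for k,(d,p,e) in res.items(): print(k,np.degrees(np.arctan(d[1]/d[0])) ,"jig",w2j(np.r_[p,0])[:2].round(4),e.round(5))
h=hsv[...,0]
y=((h>18)&(h<36)&(hsv[...,1]>110)&(hsv[...,2]>60));o=np.zeros_like(y);o[160:275,95:150]=y[160:275,95:150]
n,l,st,ce=cv2.connectedComponentsWithStats(o.astype(np.uint8));i=1+st[1:,4].argmax();m=l==i
P=cloud(c);v,u=np.nonzero(m&(P[...,2]<.012));p=plane(c,np.c_[u,v],.004)[:,:2]*1000
print(st[i],cv2.minAreaRect(cv2.convexHull(p.astype(np.float32))))
t=o&(P[...,2]>.036)&(P[...,2]<.05);print("pillar top",t.sum(),np.median(P[t],0),P[t].min(0),P[t].max(0))
rd=((h<8)|(h>172))&(hsv[...,1]>150)&(hsv[...,2]>80);rd[:, :380]=0;rd[:,415:]=0;rd[175:]=0
print("red",[w2j(x).round(4) for x in (np.median(P[rd],0),P[rd].min(0),P[rd].max(0))])
E
```

```text
topedge 79.07573 jig [0.0697 0.0294] 9e-05
botedge 79.31182 jig [-0.0723  0.068 ] 4e-05
botedge12 79.31184 jig [-0.0696  0.0666] 4e-05
lip 79.19968 jig [0.0207 0.0371] 5e-05
left -10.850886 jig [0.0029 0.1277] 5e-05
[117 168  21  51 674] ((526.1875, 110.45454406738281), (23.926170349121094, 72.4781494140625), 64.78766632080078)
pillar top 24 [0.49352832 0.12437982 0.0406633 ] [0.48623417 0.11899772 0.03849086] [0.49750977 0.1312635  0.04207948]
red [array([ 0.0636, -0.0938,  0.0972]), array([ 0.0518, -0.1276,  0.0122]), array([ 0.0891, -0.019 ,  0.3705])]
```

Call:
{"method": "move_arm", "body": {
  "moves": "0.045 0.037 0.03 0 0 0 0; 0.085 0.0737 0.06 0 0 0 0; 0.085 0.0737 0.06 0 0 0 0; 0.085 0.0737 0.10 0 0 0 0; 0.085 0.0737 0.147 0 0 0 0; 0.085 0.0737 0.147 0 0 0 0"
}}

```text
t: 2.3
position: [0.5698, -0.2382, 0.1508]
eef_rot: [[0.982, -0.19, -0.007], [-0.19, -0.982, 0.003], [-0.008, -0.001, -1.0]]
force: [0.2, -0.1, 1.0]
opening: -0.0002
gripper_force: 0.0
```

```bash
python3 - <<'E'
from h import *
s=r.state();print(w2j(s["position"]),s["force"])
E
```

```text
[ 0.10185396 -0.09472739  0.1507665 ] [ 0.18780261 -0.10964536  0.96854492]
```

Call:
{"method": "move_arm", "body": {
  "moves": "-0.022 0 0 0 0 0 0; -0.0435 0 0 0 0 0 0; -0.061 0 0 0 0 0 0; -0.078 0 0.003 0 0 0 0; -0.086 0 0.008 0 0 0 0; -0.093 0 0.014 0 0 0 0; -0.101 0 0.0265 0 0 0 0; -0.1035 0 0.036 0 0 0 0; -0.104 0 0.04 0 0 0 0; -0.104 0 0.04 0 0 0 0"
}}

```text
t: 3.55
position: [0.4711, -0.2188, 0.1129]
eef_rot: [[0.982, -0.188, -0.0], [-0.188, -0.982, 0.0], [-0.0, -0.0, -1.0]]
force: [-0.1, -0.4, 0.3]
opening: -0.0
gripper_force: 0.0
```

```bash
python3 - <<'E'
from h import *
c=cap("wrist");save(c,"w2")
s=r.state();print(w2j(s["position"]),s["force"])
E
```

```text
[ 0.00141287 -0.0942848   0.11318521] [ 0.44119663  0.09718871 -0.07150924]
```

View pics/w2.png

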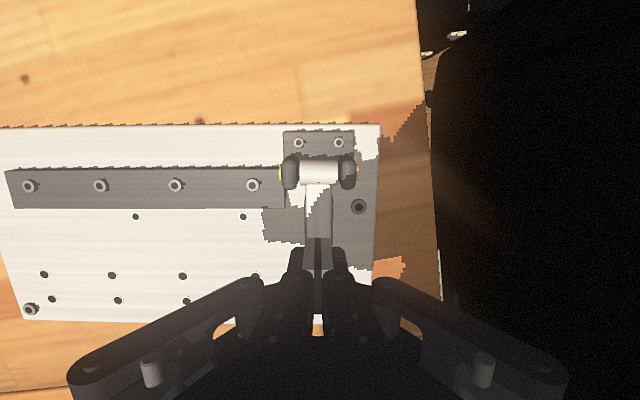

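The stop's arm is now nearly level at (319,215), with the fingers on its tab. I'll press it fully down.

Call:
{"method": "move_arm", "body": {
  "moves": "0 0 0.001 0 0 0 0; 0 0 0.002 0 0 0 0; 0 0 0.002 0 0 0 0"
}}

```text
t: 3.98
position: [0.4713, -0.2189, 0.1119]
eef_rot: [[0.982, -0.188, 0.001], [-0.188, -0.982, -0.0], [0.001, 0.0, -1.0]]
force: [-0.6, 0.5, 5.2]
opening: -0.0003
gripper_force: 2.9
```

```bash
python3 - <<'E'
from h import *
print(row([.493,.126,.22],np.radians(64.4)))
print(r.state()["q"])
E
```

```text
[-0.0434, -0.3428, -0.1082, 0.0008, -0.0009, -1.3132]
[ 0.32610001  0.7519937   0.08284355  2.02507248 -0.15756148  0.36928006
 -1.22631562]
```

Call:
{"method": "move_arm", "body": {
  "moves": "0 0 -0.04 0 0 0 0; -0.002 -0.02 -0.08 0 0 -0.1 0; -0.008 -0.065 -0.108 0 0 -0.28 0.3; -0.014 -0.11 -0.108 0 0 -0.45 0.53; -0.02 -0.155 -0.108 0 0 -0.62 0.53; -0.026 -0.2 -0.108 0 0 -0.79 0.53; -0.032 -0.25 -0.108 0 0 -0.96 0.53; -0.038 -0.30 -0.108 0 0 -1.13 0.53; -0.0434 -0.3428 -0.108 0 0 -1.313 0.53; -0.0434 -0.3428 -0.108 0 0 -1.313 0.53"
}}

```text
t: 5.22
position: [0.4927, 0.1304, 0.2195]
eef_rot: [[0.426, 0.905, 0.001], [0.905, -0.426, 0.003], [0.003, -0.0, -1.0]]
force: [-1.1, 0.1, -0.2]
opening: 0.0452
gripper_force: 0.0
```

```bash
python3 - <<'E'
from h import *
c=cap("wrist");s=r.state();save(c,"w3");print(s["position"],s["opening"],np.degrees(np.arctan2(s["eef_rot"][1,0],s["eef_rot"][0,0])))
hsv=cv2.cvtColor(c["img"],cv2.COLOR_RGB2HSV);h=hsv[...,0];P=cloud(c)
y=(h>18)&(h<38)&(hsv[...,1]>100)&(hsv[...,2]>50)
near=np.linalg.norm(P[...,:2]-[.493,.126],axis=2)<.09
t=y&near&(P[...,2]>.037)&(P[...,2]<.044);print(t.sum(),np.median(P[t],0),P[t].min(0),P[t].max(0))
f=y&near&(P[...,2]<.009)&(P[...,2]>.0015)
print(f.sum(),cv2.minAreaRect(cv2.convexHull((P[f][:,:2]*1000).astype(np.float32))))
t=y&near&(P[...,2]>.019)&(P[...,2]<.028);q=P[t];print([q[abs(q@[.902,-.431,0]-(.493*.902-.126*.431)-o)<.02].mean(0) for o in(-.062,.062)])
E
```

```text
[0.49253787 0.12764487 0.21928293] 0.045144591464477926 64.53879334447737
32 [0.49040221 0.12776251 0.04010124] [0.48596848 0.12074017 0.03781856] [0.49634352 0.13296749 0.04219469]
474 ((491.1738586425781, 126.15634155273438), (23.661367416381836, 149.00291442871094), 64.580322265625)
[array([0.43578109, 0.15351905, 0.0233708 ]), array([0.54818181, 0.10046154, 0.02361069])]
```

View pics/w3.png

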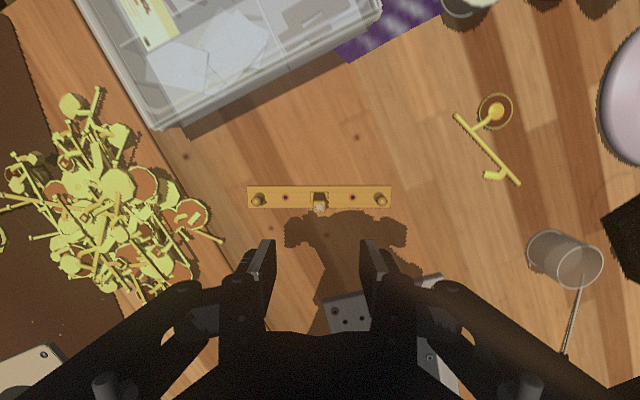

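The rail lies square between the open fingers, centred at (319,198). I'll descend and grip its pillar.

Call:
{"method": "move_arm", "body": {
  "moves": "-0.0013 -0.0006 0.05 0 0 0 0.53; -0.0013 -0.0006 0.1 0 0 0 0.53; -0.0013 -0.0006 0.129 0 0 0 0.53; -0.0013 -0.0006 0.129 0 0 0 0.53; -0.0013 -0.0006 0.129 0 0 0 0; -0.0013 -0.0006 0.129 0 0 0 0; -0.0013 -0.0006 0.129 0 0 0 0; -0.0013 -0.0006 0.129 0 0 0 0; -0.0013 -0.0006 0.129 0 0 0 0"
}}

```text
t: 6.4
position: [0.4925, 0.125, 0.0919]
eef_rot: [[0.433, 0.902, 0.003], [0.902, -0.433, 0.0], [0.001, 0.002, -1.0]]
force: [-0.5, -1.4, 7.3]
opening: 0.0104
gripper_force: 59.3
```

Call:
{"method": "move_arm", "body": {
  "moves": "0 0 -0.02 0 0 0 0; 0 0 -0.05 0 0 0 0; 0 0 -0.07 0 0 0 0; 0 0 -0.07 0 0 0 0"
}}

```text
t: 6.9
position: [0.4927, 0.1253, 0.162]
eef_rot: [[0.433, 0.902, 0.004], [0.902, -0.433, 0.001], [0.003, 0.003, -1.0]]
force: [0.1, -0.7, -2.1]
opening: 0.0104
gripper_force: 58.9
```

```bash
python3 - <<'E'
from h import *
print(row(j2w([-.006,.01,.16]),JY),r.state()["force"])
E
```

```text
[-0.2206, 0.0958, 0.0017, 0.0008, -0.0045, 1.3125] [ 0.10023261 -0.74064384 -2.0735862 ]
```

Call:
{"method": "move_arm", "body": {
  "moves": "-0.027 0.012 0 0 0 0.16 0; -0.054 0.024 0 0 0 0.32 0; -0.082 0.036 0 0 0 0.48 0; -0.11 0.048 0 0 0 0.64 0; -0.138 0.06 0 0 0 0.8 0; -0.165 0.072 0 0 0 0.96 0; -0.193 0.084 0 0 0 1.12 0; -0.22 0.096 0.0017 0 -0.004 1.28 0; -0.2206 0.0958 0.0017 0 -0.0045 1.312 0; -0.2206 0.0958 0.0017 0 -0.0045 1.312 0"
}}

```text
t: 8.15
position: [0.4822, -0.1145, 0.158]
eef_rot: [[0.983, -0.186, -0.005], [-0.186, -0.983, -0.001], [-0.005, 0.002, -1.0]]
force: [1.2, 0.4, -1.9]
opening: 0.0103
gripper_force: 58.9
```

```bash
python3 - <<'E'
from h import *
c=cap("wrist");s=r.state();save(c,"w4");print(w2j(s["position"]),s["eef_rot"].round(4).tolist(),s["force"])
c=cap("scene");cv2.imwrite("pics/s4.png",cv2.resize(c["img"][130:270,290:480,::-1],None,fx=4,fy=4))
E
```

```text
[-0.00732793  0.0107266   0.15808612] [[0.9828, -0.1847, -0.0046], [-0.1847, -0.9828, -0.0011], [-0.0044, 0.002, -1.0]] [-0.74106233  0.23236459 -1.82768579]
```

View pics/w4.png

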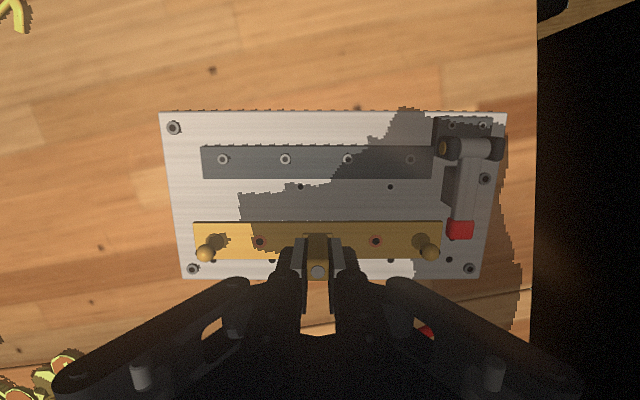

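The rail hangs parallel to the fence, with its edge at row 222 and its ends at columns 194 and 441. The stop is down, with the red tab at (460,229). Next I'll measure the rail's offset and tilt in the grip.

```bash
python3 - <<'E'
from h import *
c=cap("wrist");s=r.state();P=cloud(c);im=c["img"];hsv=cv2.cvtColor(im,cv2.COLOR_RGB2HSV);h=hsv[...,0]
y=(h>15)&(h<38)&(hsv[...,1]>90)&(hsv[...,2]>40)
m=y&(P[...,2]>.055)&(P[...,2]<.08);m[:215]=0;m[265:]=0
q=np.array([w2j(p) for p in P[m]])
A=np.c_[q[:,:2],np.ones(len(q))];
for _ in range(4):
    k=np.linalg.lstsq(A,q[:,2],rcond=None)[0];e=abs(q[:,2]-A@k);g=e<.002;A,q=A[g],q[g]
print("plane",k,len(q)); 
# front edge (+x) per column & ends, at rail top
zt=np.median(q[:,2]);v,u=np.nonzero(m)
ed=[];
for uu in range(205,435,4):
    vv=v[u==uu]
    if len(vv):ed.append(w2j(plane(c,[uu,vv.min()],zt)[0])[:2])
ed=np.array(ed);f=np.polyfit(ed[:,1],ed[:,0],1);print("zt",zt,"edge slope,x",f, "med",np.median(ed[:,0]))
mm=m[225:245];uu=np.nonzero(mm.any(0))[0];print([w2j(plane(c,[a,232],zt)[0]) for a in(uu.min(),uu.max()+1)])
print(w2j(s["position"]))
E
```

```text
plane [-0.01043082 -0.00045438  0.07074545] 6465
zt 0.07079792263448365 edge slope,x [-0.0066348   0.00505221] med 0.005041881144498623
[array([-0.0022261 ,  0.08576941,  0.07079792]), array([-0.00181427, -0.06456837,  0.07079792])]
[-0.00711753  0.0108643   0.1583252 ]
```

Call:
{"method": "move_arm", "body": {
  "moves": "0 0 0.02 0 0 0 0; 0 0 0.04 0 0 0 0; 0 0 0.05 0 0 0 0; 0 0 0.053 0 0 0 0; 0 0 0.0545 0 0 0 0; 0 0 0.0555 0 0 0 0; 0 0 0.0555 0 0 0 0"
}}

```text
t: 9.18
position: [0.4827, -0.1153, 0.1039]
eef_rot: [[0.982, -0.187, -0.003], [-0.187, -0.982, -0.002], [-0.002, 0.002, -1.0]]
force: [-1.9, 0.7, 4.6]
opening: 0.0108
gripper_force: 59.6
```

Call:
{"method": "move_arm", "body": {
  "moves": "0.004 0 -0.0005 0 0 0 0; 0.008 0 -0.0005 0 0 0 0; 0.012 0 -0.0005 0 0 0 0; 0.015 0 -0.0005 0 0 0 0; 0.018 0 -0.0005 0 0 0 0; 0.018 0 -0.0005 0 0 0 0"
}}

```text
t: 9.93
position: [0.4991, -0.1185, 0.104]
eef_rot: [[0.982, -0.187, -0.006], [-0.187, -0.982, -0.001], [-0.006, 0.002, -1.0]]
force: [-3.6, 1.4, 9.5]
opening: 0.0108
gripper_force: 60.2
```

```bash
python3 - <<'E'
from h import *
s=r.state();print(w2j(s["position"]),s["force"])
E
```

```text
[0.00983905 0.00952088 0.10395184] [-3.61722789  1.36362653  9.48485547]
```

Call:
{"method": "move_arm", "body": {
  "moves": "0.001 0 -0.001 0 0 0 0; 0.002 0 -0.001 0 0 0 0; 0.003 0 -0.001 0 0 0 0; 0.004 0 -0.001 0 0 0 0; 0.005 0 -0.001 0 0 0 0; 0.005 0 -0.001 0 0 0 0"
}}

```text
t: 10.68
position: [0.5027, -0.1192, 0.1041]
eef_rot: [[0.982, -0.187, -0.009], [-0.187, -0.982, -0.001], [-0.009, 0.002, -1.0]]
force: [-6.4, 1.2, 3.1]
opening: 0.0106
gripper_force: 59.5
```

```bash
python3 - <<'E'
from h import *
s=r.state();print(w2j(s["position"]),s["force"],w2j(np.r_[JC+s["force"][:2],0]))
E
```

```text
[0.01351467 0.00952852 0.10411417] [-6.38416023  1.17477314  3.14067069] [-6.49117862 -0.04683936  0.        ]
```

Call:
{"method": "move_arm", "body": {
  "moves": "-0.0005 0.003 0 0 0 0 0; -0.0005 0.006 0 0 0 0 0; -0.0005 0.009 0 0 0 0 0; -0.0005 0.012 0 0 0 0 0; -0.0005 0.014 0 0 0 0 0; -0.0005 0.0155 0 0 0 0 0; -0.0005 0.0165 0 0 0 0 0"
}}

```text
t: 11.55
position: [0.4998, -0.1336, 0.1041]
eef_rot: [[0.983, -0.186, -0.008], [-0.186, -0.983, 0.001], [-0.008, 0.0, -1.0]]
force: [-4.4, 5.2, 1.7]
opening: 0.0102
gripper_force: 59.3
```

```bash
python3 - <<'E'
from h import *
s=r.state();print(w2j(s["position"]),s["force"],w2j(np.r_[JC+s["force"][:2],0]))
E
```

```text
[ 0.01343569 -0.00516963  0.10406772] [-4.42924921  5.15069325  1.73114991] [-5.31889015  4.22578951  0.        ]
```

Call:
{"method": "move_arm", "body": {
  "moves": "0 0.001 0 0 0 0 0; 0 0.001 0 0 0 0 0"
}}

```text
t: 11.8
position: [0.4996, -0.1347, 0.1041]
eef_rot: [[0.983, -0.186, -0.008], [-0.186, -0.983, 0.001], [-0.008, 0.0, -1.0]]
force: [-3.7, 4.5, 2.0]
opening: 0.0104
gripper_force: 59.3
```

```bash
cat > f.py <<'E'
from h import *
fs=[]
for _ in range(4): # several readings to average noise
    cams.capture("wrist");s=r.state();fs.append(w2j(np.r_[JC+s["force"][:2],s["force"][2]]))
print(w2j(s["position"]).round(5),np.mean(fs,0).round(2),np.std(fs,0).round(2),s["t"])
E
python3 f.py
```

```text
[ 0.0134  -0.0063   0.10405] [-5.45  3.96  1.76] [0.63 0.25 0.73] 12.0
```

Call:
{"method": "move_arm", "body": {
  "moves": "-0.0005 0.001 0 0 0 0 0; -0.0005 0.002 0 0 0 0 0; -0.0005 0.003 0 0 0 0 0; -0.0005 0.003 0 0 0 0 0"
}}

```text
t: 12.5
position: [0.4989, -0.138, 0.1041]
eef_rot: [[0.982, -0.186, -0.007], [-0.186, -0.983, 0.001], [-0.007, 0.001, -1.0]]
force: [-3.6, 3.9, -0.0]
opening: 0.0099
gripper_force: 59.1
```

```bash
python3 f.py
```

```text
[ 0.01333 -0.00969  0.10406] [-4.92  2.56  0.5 ] [0.45 0.38 0.14] 12.7
```

Call:
{"method": "move_arm", "body": {
  "moves": "0 0.001 0 0 0 0 0; 0 0.002 0 0 0 0 0; 0 0.002 0 0 0 0 0"
}}

```text
t: 13.08
position: [0.4985, -0.14, 0.104]
eef_rot: [[0.982, -0.186, -0.007], [-0.186, -0.982, 0.001], [-0.007, 0.001, -1.0]]
force: [-4.0, 3.8, -0.5]
opening: 0.0103
gripper_force: 59.1
```

```bash
python3 f.py
```

```text
[ 0.01334 -0.01169  0.10407] [-4.37  2.35  0.36] [0.39 0.53 0.41] 13.275
```

Call:
{"method": "move_arm", "body": {
  "moves": "0 0.001 0 0 0 0 0; 0 0.002 0 0 0 0 0; 0 0.002 0 0 0 0 0"
}}

```text
t: 13.65
position: [0.4985, -0.1404, 0.1041]
eef_rot: [[0.983, -0.185, -0.007], [-0.185, -0.983, 0.002], [-0.007, -0.001, -1.0]]
force: [-2.8, 7.0, 1.1]
opening: 0.0106
gripper_force: 59.3
```

```bash
python3 f.py
```

```text
[ 0.01337 -0.01206  0.10407] [-4.78  6.35  0.9 ] [0.29 0.55 0.54] 13.85
```

Call:
{"method": "move_arm", "body": {
  "moves": "0 0.001 0 0 0 0 0; 0 0.0022 0 0 0 0 0; 0 0.0022 0 0 0 0 0; 0 0.0022 0 0 0 0 0"
}}

```text
t: 14.35
position: [0.4984, -0.1407, 0.1042]
eef_rot: [[0.983, -0.183, -0.007], [-0.183, -0.983, 0.005], [-0.008, -0.003, -1.0]]
force: [-2.8, 11.5, 2.5]
opening: 0.0103
gripper_force: 59.5
```

```bash
python3 f.py; python3 - <<'E'
from h import *
c=cap("wrist");save(c,"w5")
E
```

```text
[ 0.0134  -0.01239  0.10418] [-4.78 10.41  2.6 ] [0.2  0.78 0.49] 14.55
```

View pics/w5.png

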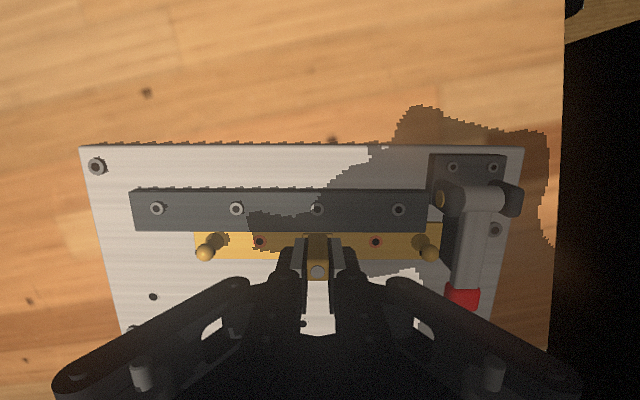

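The rail's edge is under the lip along the whole fence, and its end meets the foot near (442,235). I'll add a slight push and hand in.

Call:
{"method": "move_arm", "body": {
  "moves": "0 0.0004 0 0 0 0 0; 0 0.0004 0 0 0 0 0; 0 0.0004 0 0 0 0 0"
}}

```text
t: 14.98
position: [0.4984, -0.1407, 0.1042]
eef_rot: [[0.983, -0.183, -0.007], [-0.183, -0.983, 0.005], [-0.008, -0.004, -1.0]]
force: [-2.7, 13.1, 3.1]
opening: 0.0109
gripper_force: 59.6
```

```bash
python3 f.py; python3 -c "
from plant import r
print(r.close_job())"
```

```text
[ 0.01339 -0.01241  0.10417] [-4.55 10.93  2.62] [0.52 0.56 0.29] 15.175
the job is handed in; nothing more can be done
None
```

I handed the job in at about 15 s: the stop is down, and the rail is flat under the lip against the fence, still gripped and pressed on the stop with an estimated 8.5–11 N; the hand-in returned no verdict.

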